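Load and clamp a shaft blank for cross-drilling

ROBOT

A 6-joint arm with a two-finger parallel gripper is mounted at the origin on the work surface. World frame = base frame: x ahead of the robot, y to its left, z up, the work surface at z = 0. Lengths are in m, angles in rad, forces in N, time in s.
With the tool pointing down it reaches from about 0.325 to 0.85 m from the base axis. Payload 15.5 kg.
Tool frame: the origin (TCP) lies on the centre line of the jaws, within the pads' length; the fingertips stand 25 mm ahead of it and the grasp point (between the pads) lies 6 mm ahead of it; z points along the fingers, y is the line along which they close (so a half turn about z gives the same grasp; the last joint's range is limited). The gripper opens to 91 mm and grips with 3 to 60 N. Pads are 32 mm wide; open, the fingers measure 118 mm over their backs; the gripper's body (76 mm by 178 mm) begins 60 mm behind the grasp point.
Start: joints at [-1.246, 0.494, 1.345, -0, 1.302, -0.096], TCP at [0.255, -0.571, 0.239] pointing down, gripper open.
Joint ranges: [-2.91, 2.91], [-0.82, 2.16], [0.22, 2.67], [-1.22, 4.37], [0.12, 2.79], [-3.08, 3.08]. Speed limits (rad/s): [1.89, 1.89, 2.57, 3.01, 3.01, 3.01].

INTERFACE

Orientations are given as a unit quaternion [x, y, z, w].
In Python, from cell import sense, imaging, arm gives the robot as it stands. The module is installed in compiled form; this text tells all that it offers.
- The arm moves only by the tool apply_moves, never from a script. Its argument "steps" is one flat list of numbers, 7 for each row, row after row: the closure, from 0 (fully open) to 1 (shut), then the shift along the world's x, y, z in units of 30 mm (1.0 is 30 mm), then the turn, a rotation vector about the world's x, y, z in units of 5 degrees (1.0 is 5 degrees). In form: [gripper, tx, ty, tz, wx, wy, wz, gripper, tx, ty, tz, wx, wy, wz, ...]. A call has 1 to 12 rows; each row is the pose to reach, as a shift and turn from the pose commanded when the call began; what a row does not reach only later rows make up. A row lasts 1/12 s, in which the tool goes at most 41.7 mm and 7.16 degrees, less where a joint would pass 70% of its speed; a pose out of reach is approached as far as the arm can. A call with a gripper value outside its range is refused whole. The fingers move at their own pace and stop on an object; the grip force is fixed at half the most. Time passes only in rows, so rows that repeat a pose let the fingers close. It gives the time, the measured TCP pose, the force, the opening and the grip force at its end, in the units of the state.
- sense(): the state, without advancing time (a new reading comes with each control period).
- imaging.get_image(name): name is "side" or "top" or "wrist"; returns a dict with "pixels" (420x560x3 uint8, red, green, blue), "range_z" (420x560 float32, m along the optical axis (not along the pixel's ray), 0 where there is no reading), "mtx" (3x3 intrinsics, pixels), "pose" (4x4, takes a point from camera to world coordinates). Camera axes: x right, y up, looking along -z (the intrinsics and any distortion apply to the point x, -y, -z); pixel columns grow to the right and rows downward; lengths in m; the calibration is good to about 2 mm. A picture is of the moment at which its call begins.
- arm.hand_in(): hands the job in; it is judged then, once.
The state is a dict: "time": time; "joint_pos": joint angles; "dq": joint speeds; "tau": joint torques, N m; "tool_pos": TCP position; "tcp_rot": TCP orientation; "contact_force": force on the tool from outside, world axes, zero at the start; "wrist_torque": the same for the moment, N m; "width": opening from 0.0 (shut) to 1.0 (fully open); "grip_force": force on a finger pad.
Only numpy, scipy, OpenCV 4.12 (cv2) and the standard library are available. Lean on these libraries where they do the work, as an engineer would, in place of code of your own. Each camera call takes 0.05 s, during which the arm holds its last target. There are 200 camera calls.

TASK

Load the bench mill for cross-drilling: take the bright aluminium shaft blank from its wooden cradle, bring it in under the drill with its spigot end towards the robot, lay it in the two V-blocks and push it along them until it sits down in both with its end hard against the brass stop. Then press the red clamp handle all the way down so that the rubber pad holds the shaft. Do not bump the drill or its chuck, and leave everything else on the bench where it is.

Things in the scene. Friction and masses are not known exactly. Their poses are not given: they have to be found in the camera images.
- blank_center (a point): Loose bright aluminium shaft blank, 0.45 to 0.7 kg: body 40 mm diameter, 160 mm long; on one end a spigot 24 mm diameter, 20 mm long, and a blue band. Point on its axis, half-way along the body (5 mm from the balance point). x runs along the shaft to the plain end; spigot on -x, 80 to 100 mm from here. It may roll about x. Starts level in the cradle, plain end pointing away from the robot.
- blank_end (a point): Centre of the blank's plain end face, 80 mm along +x from blank_center; this face goes against the stop.
- blank: The shaft blank as a solid; its origin is blank_center, axes the same.
- cradle: Wooden cradle, fixed, 150 x 85 mm, 58 mm high; origin at the centre of its underside, x along the shaft. Two V saddles, 20 mm long, 69 mm wide, centred 52 mm either side of the middle, hold the shaft with its axis 62 mm above the bench; the 84 mm between them is open down to the 14 mm base for fingers.
- mill: Bench mill-drill, fixed. Origin on the bench below the spindle axis; x away from the robot along the Vs, y left, z up; column on the -y side. Work table 420 x 200 mm, top z = 115 mm. Fixture plate x -120 to 80, y -60 to 100, top z = 127 mm; clamp on it at x 19 to 51, y 48 to 100 mm, handle up to z = 315 mm; the raised arm overhangs to y = 10 mm above z = 240 mm.
- seat (a point): Where blank_center comes when the shaft is home: mill x -25 mm, z 177 mm. Axes as mill; the shaft's x must lie along this x. Two steel V-blocks, 68 mm wide, hold it: near one mill x -103 to -70, far one x 15 to 52 mm, tops z = 173 mm, 4 mm below the shaft's axis. The 85 mm gap between them is open down to the plate for fingers.
- stop_face (a point): Centre of the face of the brass stop button (20 mm in diameter), on the axis of the Vs 80 mm in +x from seat; it faces -x. Axes as mill. Sliding the shaft along the Vs takes about 2 to 5 N.
- end_stop: The end stop as a solid: steel plate 50 mm wide carrying the brass button, behind the far V-block.
- flank_left: The two left (+y) 45-degree V flanks of the near and far V-blocks, as one solid.
- flank_right: The two right (-y) V flanks.
- chuck: Drill chuck (42 mm diameter, its cone starting at z = 269 mm) with a 9 mm drill reaching down to z = 236 mm, 39 mm above the top of the seated shaft, on the mill's spindle axis. Spindle above it 52 mm diameter. Not to be bumped. Origin and axes as mill.
- drill_tip (a point): Lower tip of the drill.
- clamp_handle (a joint): Angle of the toggle clamp's red handle (rad): 0 fully down (clamped, level), 0.85 to 1.05 at the start. It stays where it is left; 0.35 to 0.6 N m at the hinge moves it. Links bring the arm and its sprung rubber pad down on the shaft as the handle goes down; the pad touches at about 0.05 rad and is pushed in 4 mm (about 3.5 N) at 0.
- clamp_pivot (a point): Hinge of the handle, fixed on the mill: 60 mm in +x, 85 mm in +y and 15 mm in +z from seat; hinge axis x. Axes as mill. From here the handle points to +y when down and rises towards +z when open.
- clamp_grip (a point): Point on the axis of the red round grip (18 mm diameter), 95 mm from the hinge; the red grip runs from 40 to 130 mm from the hinge. Its y axis points out along the handle.
- clamp_pad: Rubber pad, 16 mm in diameter, on the clamp arm; comes down on top of the shaft 20 mm short of the stop face.
- chuck_key: Steel T-shaped chuck key, 70 mm, lying on the near end of the mill's work table. Bystander: leave alone.
- brush: Hand brush, 200 mm, lying on the bench. Bystander: leave alone.
- caliper: Digital caliper, 210 mm, lying flat. Bystander: leave alone.
- mallet: Hammer lying on the bench. Bystander: leave alone.
- oil_bottle: Oil bottle, 56 mm in diameter, 150 mm tall, standing. Bystander: leave alone.
- head_edge (a point): Middle of the lower edge, on the robot's side, of the mill's head casting that overhangs the Vs (mill x -60 to 60, y -187 to 38 mm, underside z = 382 mm, motor above to 644 mm). It leaves no room for an upright gripper over the shaft: the tool must lean back to the robot, about 30 degrees, along the shaft, so grip the shaft with that same lean. Axes as mill.
Things that resemble listed ones, but are neither listed nor needed, are in the scene too. There is more than one size of the blank; the job needs the larger.

How it is judged:
On the way, in this order (a step that is already met when the one before it is completed fails the run):
1. the blank is lifted clear of its cradle (height (world z) of blank_center above 0.11 m), for 0.1 s.
2. the blank is pressed against the end stop while it lies on both flanks of the Vs (x of blank_end in the frame of stop_face above -0.002 m and distance between blank_center and seat below 0.003 m and contact force between blank and end_stop above 0.5 N and contact force between blank and flank_left above 0.3 N and contact force between blank and flank_right above 0.3 N), for 0.1 s.
3. the clamp handle is all the way down and the pad presses on the shaft (value of joint clamp_handle below 0.08 rad and contact force between blank and clamp_pad above 1 N), for 0.2 s.
At the end, for the whole second after the job is handed in: The shaft rests on both flanks of the V-blocks, spigot towards the robot, within 0.03 rad of the Vs, plain end within 2.5 mm of the brass stop, centre within 3.5 mm of its seat; the clamp handle is within 0.08 rad of fully down and its pad presses on the shaft with over 1 N (all of step 3 and x of blank_end in the frame of stop_face above -0.0025 m and distance between blank_center and seat below 0.0035 m and angle between the x axis of blank and the x axis of mill, either way round below 0.03 rad and contact force between blank and flank_left above 0.3 N and contact force between blank and flank_right above 0.3 N and linear speed of blank below 0.01 m/s); the robot touches nothing.
It fails at once if the drill or its chuck is bumped (more than 3 N) (contact force between anything else and chuck above 3 N).
It fails at once if another thing on the bench is moved by more than 30 mm (distance of any of chuck_key, brush, caliper, mallet, oil_bottle from where it was at the start of the episode above 0.03 m).
It also fails if it takes over 58 s, if anything falls off the work surface, if the arm or the gripper's body presses on something with over 40 N, if the wrist force passes 120 N, or if a joint passes its speed limit or range.

## Working session

There is one attempt and no reset: what is moved stays moved. The work goes in short steps, Python scripts to look and compute and a tool call to move; the robot and the scene stay as the last step left them, time stands still between calls to the robot, and variables do not carry over. Pictures are saved under pics/ and viewed, at most 10 in all, crops included, and the job is handed in when it is done.

Besides the shell and the picture viewer there is one more tool, called after "Request:" as name(argument=value, ...) on one line, values as JSON. apply_moves: Moves the arm, as the interface text tells. Its arguments: {"type":"object","properties":{"steps":{"type":"array","items":{"type":"number"}}},"required":["steps"]}

```bash
mkdir -p pics
cat > h.py <<'E'
import numpy as np, cv2
from cell import sense, imaging, arm
from scipy.spatial.transform import Rotation as R
def shot(name, fn):
    d=imaging.get_image(name); np.savez(''+fn+'.npz',**d)
    cv2.imwrite(f'pics/{fn}.png',cv2.cvtColor(d['pixels'],cv2.COLOR_RGB2BGR)); return d
def load(fn): return dict(np.load(''+fn+'.npz'))
def cloud(d):
    h,w=d['range_z'].shape; u,v=np.meshgrid(np.arange(w),np.arange(h)); z=d['range_z']; K=d['mtx']
    p=np.stack([(u-K[0,2])/K[0,0]*z,-(v-K[1,2])/K[1,1]*z,-z],-1)
    P=p@d['pose'][:3,:3].T+d['pose'][:3,3]; P[z<=0]=np.nan; return P
E
python3 - <<'E'
from h import *
a=shot('side','s0');b=shot('top','t0');shot('wrist','w0')
for d in(a,b): print(d['mtx'],d['pose'].round(3))
print(sense())
im=np.vstack([a['pixels'],b['pixels']])
E
```

```text
[[484.34925622   0.         277.00646659]
 [  0.         484.34925622 211.46885664]
 [  0.           0.           1.        ]] [[ 0.995 -0.093  0.042  0.536]
 [ 0.102  0.94  -0.325 -0.284]
 [-0.01   0.328  0.945  1.429]
 [ 0.     0.     0.     1.   ]]
[[398.07127077   0.         282.54462486]
 [  0.         398.07127077 212.15106515]
 [  0.           0.           1.        ]] [[ 2.00e-03  9.92e-01 -1.29e-01  3.50e-01]
 [-1.00e+00  1.00e-03 -4.00e-03  1.10e-01]
 [-4.00e-03  1.29e-01  9.92e-01  1.21e+00]
 [ 0.00e+00  0.00e+00  0.00e+00  1.00e+00]]
{'time': 0.15, 'joint_pos': array([-1.24651896e+00,  4.94024382e-01,  1.34596848e+00, -1.87256284e-05,
        1.30248976e+00, -9.55196035e-02]), 'dq': array([ 0.00170193, -0.00194365, -0.00275744,  0.00032202,  0.00018864,
       -0.00055729]), 'tau': array([ 8.81641754e-04, -8.79196930e+01, -3.82051206e+01,  7.08654989e-02,
        5.02342719e-02, -2.38339004e-05]), 'tool_pos': array([ 0.25463848, -0.57049378,  0.2384921 ]), 'tcp_rot': array([ 9.78051457e-01,  2.08363025e-01, -5.97540056e-05, -4.41049683e-04]), 'contact_force': array([-0.50705311,  0.75739438,  0.46690756]), 'wrist_torque': array([ 0.04002134, -0.01995629,  0.00211819]), 'grip_force': 0.0, 'width': 0.9992108591593715}
```

View pics/t0.png

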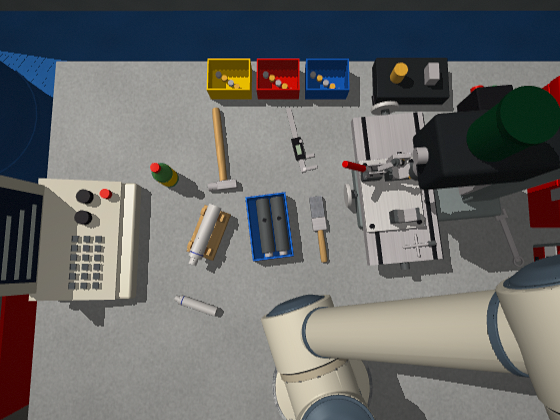

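View pics/s0.png

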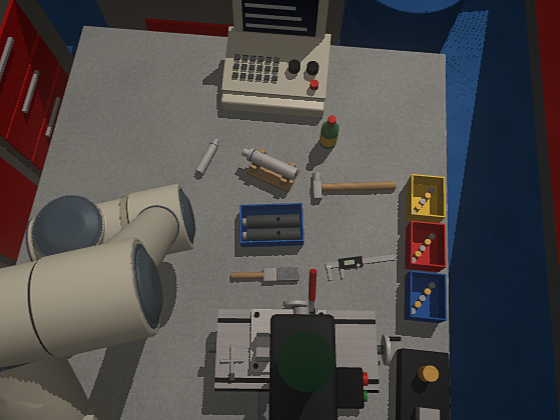

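Top view: blank at about (208,232) px in its cradle, spigot and blue band towards the robot (193,262). The mill's Vs are around (405,170–215), and the red handle is at (352,165). The side view confirms this.

Run:
```python
from h import *
for n,f,px in(('t0',398,None),('s0',484,None)):
    d=load(n);P=cloud(d);rgb=d['pixels'].astype(int)
    if n=='t0': a,b=P[232,208],P[230,385]
    print(n,'bench z',np.nanmedian(P[300:320,100:170,2]) if n=='t0' else np.nanmedian(P[60:80,120:160,2]))
    if n=='t0': c=a.copy();print('blank px',a,'table px',b)
    m=(np.hypot(P[...,0]-c[0],P[...,1]-c[1])<0.13)&(P[...,2]>0.066)&(P[...,2]<.1)
    q=P[m]; ce=q.mean(0);u=np.linalg.svd(q-ce)[2][0] if len(q)<5000 else None
    if u[0]<0:u=-u
    t=(q-ce)@u; print(len(q),ce.round(4),u.round(4),'yaw',np.arctan2(u[1],u[0]), t.min(),t.max(), q[:,2].max())
    np.save('q_'+n,q)
    # mill levels
    M=(P[...,0]>.3)&(P[...,0]<1.)&(P[...,1]<.05)&(P[...,1]>-.6)
    for lo,hi in((.108,.12),(.122,.132),(.168,.178)):
        k=M&(P[...,2]>lo)&(P[...,2]<hi); q=P[k]
        r=cv2.minAreaRect((q[:,:2]*1000).astype(np.float32)); print(lo,hi,len(q),q.min(0).round(3),q.max(0).round(3),r)
    red=(rgb[...,0]>120)&(rgb[...,1]<60)&(rgb[...,2]<60)&M&(P[...,2]>.15)
    q=P[red]; print('red',len(q),q.min(0),q.max(0))
im=load('t0')['pixels'][95:275,335:475]; im2=load('s0')['pixels'][255:420,200:400]
cv2.imwrite('pics/c1.png',cv2.cvtColor(np.hstack([cv2.resize(im,None,fx=2.9,fy=2.9,interpolation=2),cv2.resize(im2,(390,522),interpolation=2)[:, :390]]),cv2.COLOR_RGB2BGR))
```

```text
t0 bench z 0.0004859479660628274
blank px [0.44047149 0.32739005 0.07657838] table px [ 0.44278018 -0.16553673  0.12366552]
797 [0.4359 0.3397 0.0777] [ 0.9388 -0.3444  0.0091] yaw -0.3515621969169894 -0.09272803531320015 0.08594241459022693 0.08838632306877314
0.108 0.12 5666 [ 0.337 -0.493  0.108] [ 0.934 -0.084  0.12 ] ((606.7178344726562, -203.9736328125), (529.5626831054688, 413.08349609375), 32.52092361450195)
0.122 0.132 2818 [ 0.372 -0.493  0.122] [ 0.808 -0.096  0.132] ((564.984619140625, -223.420654296875), (428.8282470703125, 332.3865051269531), 46.3159294128418)
0.168 0.178 302 [ 0.46  -0.493  0.168] [ 0.633 -0.108  0.178] ((514.3055419921875, -286.18463134765625), (379.86798095703125, 168.7030029296875), 72.22409057617188)
red 61 [ 0.53697283 -0.49151568  0.22800638] [ 0.69265534 -0.02707478  0.47681176]
s0 bench z 0.00045004308397622594
642 [0.4387 0.3365 0.0774] [ 0.9383 -0.3457  0.0105] yaw -0.35300308090100674 -0.09613168315501047 0.08460805247170464 0.09204842096647714
0.108 0.12 5614 [ 0.34  -0.324  0.108] [ 0.934 -0.086  0.12 ] ((634.405517578125, -198.83343505859375), (591.6480102539062, 207.09054565429688), 5.666630268096924)
0.122 0.132 1133 [ 0.351 -0.317  0.122] [ 0.808 -0.088  0.132] ((584.13525390625, -185.75453186035156), (442.4207763671875, 190.32948303222656), 10.82090950012207)
0.168 0.178 146 [ 0.462 -0.245  0.168] [ 0.499 -0.177  0.178] ((479.86151123046875, -211.37216186523438), (32.69551467895508, 65.66075134277344), 5.7414984703063965)
red 58 [ 0.57809837 -0.27334656  0.28715478] [ 0.69288843 -0.0286596   0.49815166]
```

View pics/c1.png

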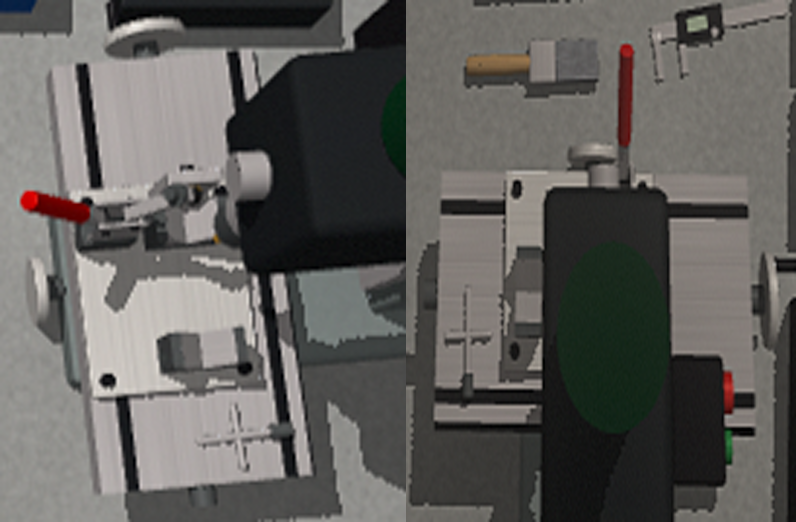

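The crop shows the mill turned slightly anticlockwise. Near V-block top at crop (205,350), handle tip at (32,200), chuck key at (240,440). Next I refine the blank and mill poses by fitting.

Run:
```python
from h import *
from scipy.optimize import least_squares
qs=[np.load('q_t0.npy'),np.load('q_s0.npy')]
for q in qs+[np.vstack(qs)]:
    q=q[(q[:,2]>.07)]
    def f(p):
        u=np.array([np.cos(p[2]),np.sin(p[2])]);n=np.array([-u[1],u[0]])
        t=(q[:,:2]-[.442,.336])@u; k=(t>-.065)&(t<.07)
        s=(q[:,:2]-[.442,.336])@n-p[0]
        return np.where(k,np.hypot(s,q[:,2]-p[1])-.02,0)
    r=least_squares(f,[0,.062,-.352],loss='soft_l1',f_scale=.002)
    p=r.x;u=np.array([np.cos(p[2]),np.sin(p[2])]);n=np.array([-u[1],u[0]])
    t=(q[:,:2]-[.442,.336])@u
    print('blank',p.round(4),'t range',np.percentile(t,[0,.5,99.5,100]).round(4),'base',(np.array([.442,.336])+n*p[0]).round(4),u.round(4),np.abs(r.fun).mean())
for n in('t0','s0'):
    P=cloud(load(n)); q=P.reshape(-1,3); q=q[~np.isnan(q[:,0])]
    v=q[(q[:,2]>.169)&(q[:,2]<.177)&(abs(q[:,0]-.48)<.05)&(abs(q[:,1]+.21)<.05)]
    r=cv2.minAreaRect((v[:,:2]*1000).astype(np.float32)); print(n,'nearV',len(v),r,v[:,2].mean(),v[:,:2].min(0),v[:,:2].max(0))
    for a in (np.deg2rad(5.7),):
        c,s=np.cos(a),np.sin(a); o=np.array([.566,-.203]); w=(q[:,:2]-o)@np.array([[c,-s],[s,c]])
        for z0,nm in((.115,'table'),(.127,'plate')):
            k=(abs(q[:,2]-z0)<.004)&(abs(w[:,0])<.26)&(abs(w[:,1])<.13); x,y,z=w[k,0],w[k,1],q[k,2]
            print(nm,k.sum(),'z',np.median(z).round(4))
            for side in('L','N','R'):
                A,B=(x,y) if side!='N' else (y,-x)
                if side=='R': B=-B
                pts=[]
                for b in np.arange(-.24,.24,.01):
                    kk=(A>=b)&(A<b+.01)
                    if kk.sum()>3: pts.append((b+.005,B[kk].max()))
                pts=np.array(pts); print(side,len(pts),[(round(i*1000),round(j*1000)) for i,j in pts])
```

```text
blank [ 0.0036  0.062  -0.3481] t range [-0.0993 -0.0977  0.0783  0.0789] base [0.4432 0.3394] [ 0.94   -0.3411] 0.0011718120977969493
blank [ 0.0036  0.062  -0.3448] t range [-0.099  -0.0962  0.0806  0.0814] base [0.4432 0.3394] [ 0.9411 -0.338 ] 0.0016529658819881942
blank [ 0.0036  0.062  -0.3468] t range [-0.0993 -0.0971  0.0798  0.0814] base [0.4432 0.3394] [ 0.9405 -0.3399] 0.0013827493275839053
t0 nearV 125 ((478.7670593261719, -211.16981506347656), (32.26650619506836, 69.25788116455078), 5.381292343139648) 0.17226759555186844 [ 0.45971046 -0.24542284] [ 0.49715301 -0.17578409]
table 5168 z 0.1147
L 37 [(-215, 35), (-205, 102), (-195, 102), (-185, 102), (-175, 102), (-165, 100), (-155, 102), (-145, 101), (-135, 101), (-125, 101), (-115, 101), (-105, 101), (-95, 101), (-85, 101), (-75, 100), (-65, 101), (-55, 100), (-45, -63), (-35, 101), (-25, 100), (-15, 101), (85, 100), (95, 99), (105, 100), (115, 100), (125, 99), (135, 99), (145, 99), (155, 99), (165, 99), (175, 98), (185, 99), (195, 99), (205, 99), (215, 73), (225, 35), (235, 36)]
N 22 [(-105, 107), (-95, 210), (-85, 211),
[... 2755 characters left out ...]
65, 4), (-155, 17), (-145, -28), (-115, 99), (-105, 99), (-95, 99), (-85, 99), (-75, 99), (-65, 99), (-55, 99), (-45, 99), (-35, 99), (-25, 99), (-15, 99), (-5, 99), (55, 97), (65, 97), (75, 97), (225, 17), (235, 27)]
N 18 [(-75, 171), (-65, 171), (-55, 168), (-45, 169), (-35, 198), (-25, 170), (-15, 170), (-5, 171), (5, 168), (15, 171), (25, 119), (35, 127), (45, 119), (55, 117), (65, 117), (75, 117), (85, 118), (95, 118)]
R 23 [(-195, 36), (-185, 33), (-175, 80), (-165, 80), (-155, 80), (-145, 33), (-115, 58), (-105, 58), (-95, 58), (-85, 58), (-75, 82), (-65, -17), (-55, -86), (-45, -88), (-35, -88), (-25, -88), (-15, -89), (-5, -88), (55, -89), (65, -86), (75, -86), (225, 25), (235, 33)]
```

Mill origin comes out at about (0.5665,-0.2025), yaw 0.0935. The table edges, plate edges and V-block agree to 1 mm. The blank is at (0.444,0.339,0.062), yaw -0.347, with the z and length as specified. Now a goal helper, then the first moves.

```bash
cat >> h.py <<'E'
MO=np.array([.5665,-.2025,0]); MY=.0935
def mill(x,y,z): return MO+R.from_euler('z',MY).apply([x,y,z])
def rot(yaw,lean):
    u=np.array([np.cos(yaw),np.sin(yaw),0]);a=np.sin(lean)*u-np.cos(lean)*np.array([0,0,1])
    y=np.array([-u[1],u[0],0]); return R.from_matrix(np.stack([np.cross(y,a),y,a],1))
def plan(G,yaw,lean,cur=None,grasp=.006):
    "units to bring the grasp point to G"
    T=rot(yaw,lean); p=np.asarray(G)-grasp*T.as_matrix()[:,2]
    if cur is None: s=sense(); cur=(s['tool_pos'],R.from_quat(s['tcp_rot']))
    rv=(T*cur[1].inv()).as_rotvec(degrees=True)
    print('shift',((p-cur[0])/.03).round(3),'turn',(rv/5).round(3),'tcp',p.round(4)); return p,T
E
python3 - <<'E'
from h import *
d=np.deg2rad
c=plan([.34,-.30,.30],d(-110),0)
c=plan([.38,0,.30],d(-65),d(15),c)
c=plan([.4412,.34,.20],-.347,d(30),c)
c=plan([.4412,.34,.062],-.347,d(30),c)
E
```

```text
shift [2.845 9.016 2.25 ] turn [-8.000e-03 -7.000e-03  9.189e+00] tcp [ 0.34  -0.3    0.306]
shift [ 1.3110e+00  1.0047e+01 -7.0000e-03] turn [-3.075 -0.134  8.947] tcp [0.3793 0.0014 0.3058]
shift [ 1.968 11.32  -3.353] turn [-2.078 -2.272  8.971] tcp [0.4384 0.341  0.2052]
shift [ 0.   0.  -4.6] turn [0. 0. 0.] tcp [0.4384 0.341  0.0672]
```

Request:
apply_moves(steps=[0,2.845,9.016,2.25,0,0,9.19,0,2.845,9.016,2.25,0,0,9.19,0,2.845,9.016,2.25,0,0,9.19,0,2.845,9.016,2.25,0,0,9.19,0,2.845,9.016,2.25,0,0,9.19,0,2.845,9.016,2.25,0,0,9.19,0,2.845,9.016,2.25,0,0,9.19,0,2.845,9.016,2.25,0,0,9.19,0,2.845,9.016,2.25,0,0,9.19,0,2.845,9.016,2.25,0,0,9.19])

```text
time: 0.98
tool_pos: [0.3402, -0.3004, 0.3064]
tcp_rot: [0.819, 0.574, -0.0, 0.0]
contact_force: [0.2, -0.2, -0.3]
width: 1.005
grip_force: 0.0
```

Request:
apply_moves(steps=[0,1.31,10.05,0,-3.07,-0.13,8.95,0,1.31,10.05,0,-3.07,-0.13,8.95,0,1.31,10.05,0,-3.07,-0.13,8.95,0,1.31,10.05,0,-3.07,-0.13,8.95,0,1.31,10.05,0,-3.07,-0.13,8.95,0,1.31,10.05,0,-3.07,-0.13,8.95,0,1.31,10.05,0,-3.07,-0.13,8.95,0,1.31,10.05,0,-3.07,-0.13,8.95,0,1.31,10.05,0,-3.07,-0.13,8.95,0,1.31,10.05,0,-3.07,-0.13,8.95,0,1.31,10.05,0,-3.07,-0.13,8.95,0,1.31,10.05,0,-3.07,-0.13,8.95])

```text
time: 1.98
tool_pos: [0.3796, 0.0003, 0.3061]
tcp_rot: [0.533, 0.836, -0.071, 0.109]
contact_force: [-0.3, -0.0, 0.3]
width: 1.0
grip_force: 0.0
```

Request:
apply_moves(steps=[0,1.97,11.32,-3.35,-2.08,-2.27,8.97,0,1.97,11.32,-3.35,-2.08,-2.27,8.97,0,1.97,11.32,-3.35,-2.08,-2.27,8.97,0,1.97,11.32,-3.35,-2.08,-2.27,8.97,0,1.97,11.32,-3.35,-2.08,-2.27,8.97,0,1.97,11.32,-3.35,-2.08,-2.27,8.97,0,1.97,11.32,-3.35,-2.08,-2.27,8.97,0,1.97,11.32,-3.35,-2.08,-2.27,8.97,0,1.97,11.32,-3.35,-2.08,-2.27,8.97,0,1.97,11.32,-3.35,-2.08,-2.27,8.97,0,1.97,11.32,-3.35,-2.08,-2.27,8.97,0,1.97,11.32,-3.35,-2.08,-2.27,8.97])

```text
time: 2.98
tool_pos: [0.4392, 0.3393, 0.2055]
tcp_rot: [0.168, 0.951, -0.046, 0.254]
contact_force: [0.0, -0.4, -0.2]
width: 1.003
grip_force: 0.0
```

Run:
```python
from h import *
s=sense();print(s['time'],s['joint_pos'].round(3),s['contact_force'],s['width'])
plan([.4412,.34,.20],-.347,np.deg2rad(30))
plan([.4412,.34,.062],-.347,np.deg2rad(30))
d=shot('wrist','w1'); print(d['pose'].round(3),d['mtx'])
```

```text
2.9833 [ 0.823  0.405  1.77  -0.652  0.862  0.009] [ 0.0393797  -0.41340616 -0.21952505] 1.0028167068525984
shift [-0.026  0.057 -0.011] turn [ 0.018 -0.017  0.025] tcp [0.4384 0.341  0.2052]
shift [-0.026  0.057 -4.611] turn [ 0.018 -0.017  0.025] tcp [0.4384 0.341  0.0672]
[[ 0.342 -0.683 -0.646  0.316]
 [ 0.94   0.247  0.237  0.384]
 [-0.002 -0.688  0.726  0.299]
 [ 0.     0.     0.     1.   ]] [[306.0545555    0.         282.31366717]
 [  0.         306.0545555  207.31870536]
 [  0.           0.           1.        ]]
```

View pics/w1.png

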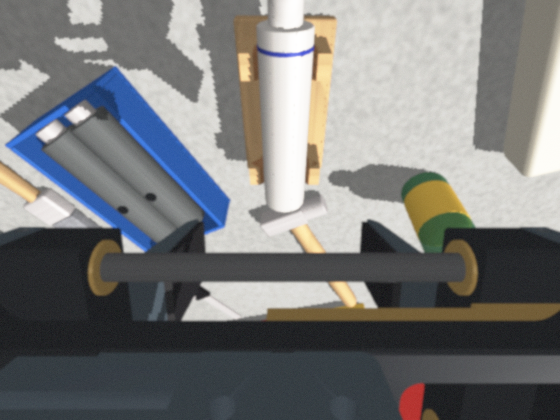

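Wrist view: the blank runs from (286,20) to (285,205), centred between the fingers, with the blue band at (286,48) and the spigot at the top of the image (robot side). The saddles are at (285,60) and (285,170). I'll check it with depth from this view.

Run:
```python
from h import *
from scipy.optimize import least_squares
P=cloud(load('w1')).reshape(-1,3)
c=np.array([.444,.339]);P=P[~np.isnan(P[:,0])]
q=P[(np.hypot(*(P[:,:2]-c).T)<.1)&(P[:,2]>.068)&(P[:,2]<.1)]
def f(p):
    u=np.array([np.cos(p[2]),np.sin(p[2])]);n=np.array([-u[1],u[0]])
    t=(q[:,:2]-c)@u; k=(t>-.07)&(t<.07)
    return np.where(k,np.hypot((q[:,:2]-c)@n-p[0],q[:,2]-p[1])-.02,0)
r=least_squares(f,[0,.062,-.347],loss='soft_l1',f_scale=.002);p=r.x
u=np.array([np.cos(p[2]),np.sin(p[2])]);t=(q[:,:2]-c)@u;n=np.array([-u[1],u[0]])
print(len(q),p,np.percentile(t,[0,.3,99.7,100]),c+n*p[0])
```

```text
9218 [-2.35774187e-04  6.13863302e-02 -3.50679463e-01] [-0.09846479 -0.09776602  0.07541262  0.07732239] [0.443919   0.33877858]
```

Request:
apply_moves(steps=[0,-0.03,0.06,-1.5,0.02,-0.02,0.02,0,-0.03,0.06,-2.6,0.02,-0.02,0.02,0,-0.03,0.06,-2.6,0.02,-0.02,0.02])

```text
time: 3.28
tool_pos: [0.4361, 0.3393, 0.1233]
tcp_rot: [0.166, 0.952, -0.047, 0.253]
contact_force: [-2.2, -2.6, -1.5]
width: 1.002
grip_force: 0.0
```

Run:
```python
from h import *
plan([.4415,.3397,.062],-.349,np.deg2rad(30)); print(sense()['contact_force'])
```

```text
shift [ 0.087  0.048 -1.871] turn [ 0.042 -0.05  -0.015] tcp [0.4387 0.3407 0.0672]
[-2.18119979 -2.62768863 -1.48195645]
```

Request:
apply_moves(steps=[0,0,0,0,0,0,0,0,0,0,0,0,0,0,0,0,0,0,0,0,0])

```text
time: 3.53
tool_pos: [0.4385, 0.3429, 0.1303]
tcp_rot: [0.167, 0.951, -0.043, 0.256]
contact_force: [-0.4, -0.1, 0.4]
width: 0.998
grip_force: 0.0
```

Run:
```python
from h import *
plan([.4415,.3397,.062],-.349,np.deg2rad(30)); print(sense()['tool_pos'],sense()['contact_force'])
```

```text
shift [ 0.005 -0.072 -2.103] turn [-0.038  0.039 -0.035] tcp [0.4387 0.3407 0.0672]
[0.43853867 0.34289287 0.13028807] [-0.38620224 -0.09378452  0.36141525]
```

Request:
apply_moves(steps=[0,0,-0.07,-1.0,0,0,0,0,0,-0.07,-1.8,0,0,0,0,0,-0.07,-2.1,-0.02,0.02,-0.02,0,0,-0.07,-2.1,-0.02,0.02,-0.02,0,0,-0.07,-2.1,-0.02,0.02,-0.02,0,0,-0.07,-2.1,-0.02,0.02,-0.02])

```text
time: 4.03
tool_pos: [0.4383, 0.3411, 0.0667]
tcp_rot: [0.167, 0.951, -0.044, 0.255]
contact_force: [-0.7, -0.2, -0.7]
width: 0.998
grip_force: 0.0
```

Run:
```python
from h import *
plan([.4415,.3397,.062],-.349,np.deg2rad(30)); print(sense()['tool_pos'],sense()['contact_force'])
```

```text
shift [ 0.013 -0.013  0.018] turn [-0.013  0.015 -0.022] tcp [0.4387 0.3407 0.0672]
[0.43828907 0.34112034 0.06666567] [-0.72126149 -0.22108669 -0.74415571]
```

On target; close.

Request:
apply_moves(steps=[0.3,0,0,0,0,0,0,0.4,0,0,0,0,0,0,0.5,0,0,0,0,0,0,0.7,0,0,0,0,0,0,1,0,0,0,0,0,0,1,0,0,0,0,0,0,1,0,0,0,0,0,0,1,0,0,0,0,0,0,1,0,0,0,0,0,0])

```text
time: 4.78
tool_pos: [0.4379, 0.3413, 0.065]
tcp_rot: [0.167, 0.952, -0.044, 0.255]
contact_force: [1.9, 5.3, -1.9]
width: 0.434
grip_force: 30.0
```

Run:
```python
from h import *
print(sense()['joint_pos'].round(3)); plan([.4415,.3397,.062],-.349,np.deg2rad(30))
```

```text
[ 0.827  0.65   1.883 -0.941  0.606  0.394]
shift [ 0.026 -0.019  0.074] turn [-0.01  -0.002 -0.028] tcp [0.4387 0.3407 0.0672]
```

```bash
cat >> h.py <<'E'
def save_rel(c,yaw):
    s=sense(); S=R.from_euler('z',yaw); T=R.from_quat(s['tcp_rot'])
    np.savez('rel.npz',p=S.inv().apply(s['tool_pos']-c),q=(S.inv()*T).as_quat())
def plan2(c,yaw,cur=None):
    "bring blank centre to c, heading yaw"
    r=np.load('rel.npz');S=R.from_euler('z',yaw); p=np.asarray(c)+S.apply(r['p']);T=S*R.from_quat(r['q'])
    if cur is None: s=sense(); cur=(s['tool_pos'],R.from_quat(s['tcp_rot']))
    print('shift',((p-cur[0])/.03).round(3),'turn',((T*cur[1].inv()).as_rotvec(degrees=True)/5).round(3),'tcp',p.round(4)); return p,T
E
python3 - <<'E'
from h import *
save_rel(np.array([.4443,.3388,.062]),-.349)
c=plan2([.4443,.3388,.24],-.349)
c=plan2([.43,.06,.28],-.12,c)
c=plan2(mill(-.19,0,.26),MY,c)
c=plan2(mill(-.19,0,.192),MY,c)
E
```

```text
shift [0.    0.    5.933] turn [-0. -0. -0.] tcp [0.4379 0.3413 0.243 ]
shift [-0.49  -9.344  1.333] turn [0.    0.    2.624] tcp [0.4232 0.061  0.283 ]
shift [-1.757 -9.39  -0.667] turn [ 0.    -0.     2.447] tcp [ 0.3705 -0.2207  0.263 ]
shift [ 0.     0.    -2.267] turn [0. 0. 0.] tcp [ 0.3705 -0.2207  0.195 ]
```

Request:
apply_moves(steps=[1,0,0,0.3,0,0,0,1,0,0,0.8,0,0,0,1,0,0,1.6,0,0,0,1,0,0,2.6,0,0,0,1,0,0,3.6,0,0,0,1,0,0,4.6,0,0,0,1,0,0,5.6,0,0,0,1,0,0,5.9,0,0,0,1,0,0,5.9,0,0,0,1,0,0,5.9,0,0,0])

```text
time: 5.62
tool_pos: [0.4371, 0.3401, 0.2407]
tcp_rot: [0.167, 0.952, -0.045, 0.254]
contact_force: [-0.3, -0.5, -7.2]
width: 0.434
grip_force: 30.0
```

Run:
```python
from h import *
s=sense();print(s['joint_pos'].round(3),s['contact_force'],s['wrist_torque'],s['width'])
c=plan2([.43,.06,.28],-.12)
c=plan2(mill(-.19,0,.26),MY,c)
c=plan2(mill(-.19,0,.192),MY,c)
```

```text
[ 0.827  0.354  1.731 -0.609  0.936 -0.058] [-0.33852724 -0.54168351 -7.18758705] [ 0.34294194  0.6929321  -0.0200341 ] 0.4337294394806558
shift [-0.463 -9.303  1.409] turn [ 0.024 -0.013  2.635] tcp [0.4232 0.061  0.283 ]
shift [-1.757 -9.39  -0.667] turn [ 0.    -0.     2.447] tcp [ 0.3705 -0.2207  0.263 ]
shift [ 0.     0.    -2.267] turn [0. 0. 0.] tcp [ 0.3705 -0.2207  0.195 ]
```

Request:
apply_moves(steps=[1,-0.02,-0.4,0.06,0,0,0.11,1,-0.06,-1.2,0.2,0,0,0.34,1,-0.11,-2.2,0.4,0,0,0.62,1,-0.16,-3.3,0.6,0,0,0.93,1,-0.22,-4.4,0.8,0,0,1.25,1,-0.27,-5.5,1.0,0,0,1.56,1,-0.33,-6.6,1.15,0,0,1.87,1,-0.38,-7.7,1.3,0,0,2.18,1,-0.43,-8.6,1.4,0,0,2.44,1,-0.46,-9.3,1.4,0.02,-0.01,2.63])

```text
time: 6.45
tool_pos: [0.4222, 0.0634, 0.2821]
tcp_rot: [0.058, 0.965, -0.016, 0.257]
contact_force: [-0.0, 1.0, -6.3]
width: 0.435
grip_force: 30.0
```

Request:
apply_moves(steps=[1,-0.12,-0.6,-0.03,0,0,0.15,1,-0.3,-1.6,-0.1,0,0,0.4,1,-0.5,-2.7,-0.2,0,0,0.7,1,-0.7,-3.8,-0.3,0,0,1.0,1,-0.9,-4.9,-0.4,0,0,1.3,1,-1.1,-6.0,-0.45,0,0,1.6,1,-1.3,-7.1,-0.5,0,0,1.9,1,-1.5,-8.1,-0.6,0,0,2.15,1,-1.65,-8.9,-0.65,0,0,2.35,1,-1.75,-9.4,-0.67,0,0,2.45,1,-1.75,-9.4,-0.67,0,0,2.45,1,-1.75,-9.4,-0.67,0,0,2.45])

```text
time: 7.45
tool_pos: [0.3693, -0.219, 0.2617]
tcp_rot: [-0.044, 0.965, 0.013, 0.257]
contact_force: [1.4, -0.4, -5.6]
width: 0.436
grip_force: 30.0
```

Run:
```python
from h import *
s=sense();print(s['joint_pos'].round(3),s['contact_force'],s['wrist_torque'],s['width'])
c=plan2(mill(-.19,0,.26),MY)
c=plan2(mill(-.19,0,.192),MY)
shot('wrist','w2');shot('side','s2')
```

```text
[-1.039  0.077  2.059  0.628  0.873 -3.08 ] [ 1.39640369 -0.39015877 -5.55724374] [-0.06111842  0.65493503 -0.02351102] 0.4356363251676843
shift [ 0.04  -0.058  0.043] turn [-0.017 -0.038  0.054] tcp [ 0.3705 -0.2207  0.263 ]
shift [ 0.04  -0.058 -2.223] turn [-0.017 -0.038  0.054] tcp [ 0.3705 -0.2207  0.195 ]
```

View pics/w2.png

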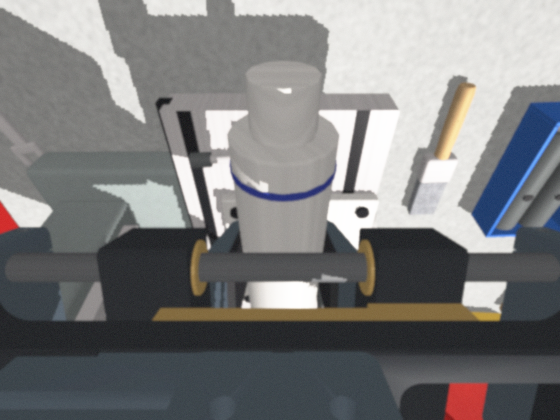

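Wrist view: the blank is held centred (spigot at (284,85), band at (284,185)) and lined up over the mill table. But joint 6 is at its limit here, so I move forward before going down.

Request:
apply_moves(steps=[1,0.4,0.0,0.02,0,0,0,1,0.9,0.05,0.04,0,0,0,1,1.37,0.07,0.04,0,0,0.05,1,1.37,0.07,0.04,0,0,0.05,1,1.37,0.07,0.04,0,0,0.05])

```text
time: 7.97
tool_pos: [0.4116, -0.2135, 0.2629]
tcp_rot: [-0.047, 0.965, 0.014, 0.256]
contact_force: [-0.0, -0.7, -6.4]
width: 0.432
grip_force: 30.0
```

Run:
```python
from h import *
s=sense();print(s['joint_pos'].round(3),s['contact_force'],s['width'])
c=plan2(mill(-.15,0,.26),MY)
c=plan2(mill(-.15,0,.192),MY)
for n in('side','top'):
    P=cloud(shot(n,n+'3')).reshape(-1,3);P=P[~np.isnan(P[:,0])]
    w=R.from_euler('z',-MY).apply(P-MO)
    k=(w[:,0]>-.26)&(w[:,0]<-.06)&(abs(w[:,1])<.03)&(w[:,2]>.25)&(w[:,2]<.30)
    q=w[k];print(n,len(q))
    for b in np.arange(-.26,-.06,.02):
        z=q[(q[:,0]>=b)&(q[:,0]<b+.02)]
        if len(z)>4: print(round(b+.01,3),np.percentile(z[:,2],95).round(4),z[:,1].min().round(3),z[:,1].max().round(3),z[:,0].min().round(3),z[:,0].max().round(3))
```

```text
[-0.921  0.116  2.007  0.612  0.83  -2.967] [-3.38054329e-03 -6.74032386e-01 -6.41851109e+00] 0.43160507102951384
shift [-0.043 -0.118  0.004] turn [-0.028 -0.048 -0.026] tcp [ 0.4103 -0.217   0.263 ]
shift [-0.043 -0.118 -2.263] turn [-0.028 -0.048 -0.026] tcp [ 0.4103 -0.217   0.195 ]
side 892
-0.19 0.2743 -0.013 0.024 -0.182 -0.18
-0.17 0.2882 -0.015 0.026 -0.18 -0.16
-0.15 0.2947 -0.028 0.03 -0.16 -0.14
-0.13 0.2813 -0.027 0.03 -0.14 -0.121
-0.11 0.2814 -0.015 0.021 -0.12 -0.1
-0.09 0.2813 -0.015 0.021 -0.099 -0.08
-0.07 0.2813 -0.015 0.022 -0.08 -0.069
top 846
-0.25 0.2726 -0.006 0.015 -0.25 -0.24
-0.23 0.2773 -0.007 0.024 -0.24 -0.228
-0.21 0.2818 0.007 0.01 -0.209 -0.202
-0.19 0.2804 0.005 0.009 -0.2 -0.188
-0.17 0.2917 -0.021 0.003 -0.173 -0.166
-0.15 0.2948 -0.027 0.03 -0.158 -0.14
-0.13 0.2802 -0.025 0.029 -0.14 -0.12
-0.11 0.2809 -0.015 0.024 -0.12 -0.1
-0.09 0.2802 -0.015 0.024 -0.1 -0.08
-0.07 0.2802 -0.015 0.024 -0.08 -0.07
```

The shaft hangs level and axially right, and the y offset of 3.5 mm needs trimming. The fingertips reach about 27 mm below the axis, so I go in with the axis at z≈0.206. That leaves about 6 mm over the V tops and 10 mm under the drill.

Request:
apply_moves(steps=[1,-0.04,-0.12,-0.5,0,0,0,1,-0.04,-0.12,-1.2,-0.03,-0.05,-0.02,1,-0.04,-0.12,-1.8,-0.03,-0.05,-0.02,1,-0.04,-0.12,-1.8,-0.03,-0.05,-0.02,1,-0.04,-0.12,-1.8,-0.03,-0.05,-0.02,1,-0.04,-0.12,-1.8,-0.03,-0.05,-0.02])

```text
time: 8.57
tool_pos: [0.4156, -0.2163, 0.217]
tcp_rot: [-0.045, 0.966, 0.011, 0.254]
contact_force: [-0.1, -0.4, -6.5]
width: 0.431
grip_force: 30.0
```

Run:
```python
from h import *
s=sense();print(s['joint_pos'].round(3),s['contact_force'],s['width'])
c=plan2(mill(-.15,0,.206),MY)
c=plan2(mill(-.052,0,.206),MY)
```

```text
[-0.91   0.205  2.069  0.701  0.697 -3.082] [-0.06707237 -0.35530614 -6.48608313] 0.43113955827447514
shift [-0.176 -0.022 -0.269] turn [ 0.037 -0.09   0.048] tcp [ 0.4103 -0.217   0.209 ]
shift [ 3.076  0.283 -0.269] turn [ 0.037 -0.09   0.048] tcp [ 0.5079 -0.2078  0.209 ]
```

Request:
apply_moves(steps=[1,0.3,0.03,0,0,0,0,1,0.7,0.06,0,0,0,0,1,1.1,0.1,0,0,0,0,1,1.1,0.1,0,0,0,0,1,1.1,0.1,0,0,0,0])

```text
time: 8.98
tool_pos: [0.4495, -0.2131, 0.2172]
tcp_rot: [-0.045, 0.966, 0.011, 0.255]
contact_force: [-0.4, 0.2, -6.7]
width: 0.433
grip_force: 30.0
```

Run:
```python
from h import *
s=sense();print(s['joint_pos'].round(3),s['contact_force'],s['width'])
c=plan2(mill(-.113,0,.206),MY)
c=plan2(mill(-.052,0,.206),MY)
```

```text
[-0.83   0.236  2.02   0.681  0.672 -2.991] [-0.36445313  0.221692   -6.74214748] 0.4328972542028079
shift [-0.077 -0.013 -0.273] turn [ 0.042 -0.083  0.041] tcp [ 0.4472 -0.2135  0.209 ]
shift [ 1.948  0.177 -0.273] turn [ 0.042 -0.083  0.041] tcp [ 0.5079 -0.2078  0.209 ]
```

Request:
apply_moves(steps=[1,-0.08,-0.01,-0.27,0.04,-0.08,0.04,1,-0.08,-0.01,-0.27,0.04,-0.08,0.04,1,-0.08,-0.01,-0.27,0.04,-0.08,0.04,1,-0.08,-0.01,-0.27,0.04,-0.08,0.04])

```text
time: 9.32
tool_pos: [0.4463, -0.2137, 0.2088]
tcp_rot: [-0.045, 0.965, 0.013, 0.258]
contact_force: [-0.3, 0.7, -6.8]
width: 0.434
grip_force: 30.0
```

Run:
```python
from h import *
s=sense();print(s['joint_pos'].round(3),s['contact_force'],s['width'])
c=plan2(mill(-.113,0,.206),MY)
c=plan2(mill(-.052,0,.206),MY)
for n in('side','top'):
    P=cloud(shot(n,n+'4')).reshape(-1,3);P=P[~np.isnan(P[:,0])]
    w=R.from_euler('z',-MY).apply(P-MO)
    q=w[(w[:,0]>-.22)&(w[:,0]<-.02)&(abs(w[:,1])<.03)&(w[:,2]>.195)&(w[:,2]<.24)];print(n,len(q))
    for b in np.arange(-.22,-.02,.02):
        z=q[(q[:,0]>=b)&(q[:,0]<b+.02)]
        if len(z)>4: print(round(b+.01,3),np.percentile(z[:,2],95).round(4),z[:,1].min().round(3),z[:,1].max().round(3),z[:,0].min().round(3),z[:,0].max().round(3))
```

```text
[-0.844  0.251  2.039  0.721  0.657 -3.047] [-0.34577456  0.68222893 -6.8377573 ] 0.4343231128864148
shift [0.03  0.004 0.006] turn [-0.008 -0.014  0.021] tcp [ 0.4472 -0.2135  0.209 ]
shift [2.054 0.194 0.006] turn [-0.008 -0.014  0.021] tcp [ 0.5079 -0.2078  0.209 ]
side 580
-0.15 0.232 -0.02 0.023 -0.144 -0.14
-0.13 0.2296 -0.017 0.021 -0.14 -0.12
-0.11 0.2348 -0.029 0.03 -0.12 -0.1
-0.09 0.2281 -0.028 0.029 -0.1 -0.08
-0.07 0.2275 -0.019 0.019 -0.08 -0.068
top 737
-0.21 0.2188 -0.006 0.013 -0.214 -0.201
-0.19 0.2254 -0.006 0.02 -0.2 -0.191
-0.17 0.2261 -0.004 0.008 -0.175 -0.162
-0.15 0.2259 0.002 0.004 -0.16 -0.15
-0.13 0.2376 -0.024 0.03 -0.136 -0.121
-0.11 0.2293 -0.03 0.03 -0.12 -0.1
-0.09 0.226 -0.027 0.029 -0.1 -0.08
-0.07 0.2259 -0.019 0.021 -0.08 -0.06
-0.05 0.2266 -0.019 0.02 -0.06 -0.04
-0.03 0.2248 -0.019 0.021 -0.04 -0.035
```

Request:
apply_moves(steps=[1,0.25,0.02,0,0,0,0,1,0.5,0.05,0,0,0,0.02,1,0.75,0.07,0,0,0,0.02,1,1.0,0.1,0,0,0,0.02,1,1.0,0.1,0,0,0,0.02])

```text
time: 9.83
tool_pos: [0.478, -0.2104, 0.2086]
tcp_rot: [-0.047, 0.965, 0.013, 0.258]
contact_force: [0.0, 0.5, -5.7]
width: 0.432
grip_force: 30.0
```

Request:
apply_moves(steps=[1,0.25,0.02,0,0,0,0,1,0.5,0.05,0,0,0,0,1,0.75,0.07,0,0,0,0,1,1.05,0.1,0,0,0,0,1,1.05,0.1,0,0,0,0,1,1.05,0.1,0,0,0,0])

```text
time: 10.33
tool_pos: [0.5083, -0.2072, 0.2084]
tcp_rot: [-0.047, 0.965, 0.013, 0.258]
contact_force: [-0.2, 0.1, -5.5]
width: 0.434
grip_force: 30.0
```

Run:
```python
from h import *
s=sense();print(s['joint_pos'].round(3),s['contact_force'],s['width'])
c=plan2(mill(-.052,0,.206),MY)
c=plan2(mill(-.052,0,.179),MY)
```

```text
[-0.719  0.309  1.938  0.667  0.63  -2.883] [-0.21875417  0.08692092 -5.45069285] 0.4343601525658076
shift [-0.015 -0.02   0.02 ] turn [-0.01  -0.014 -0.015] tcp [ 0.5079 -0.2078  0.209 ]
shift [-0.015 -0.02  -0.88 ] turn [-0.01  -0.014 -0.015] tcp [ 0.5079 -0.2078  0.182 ]
```

Clear of everything and no contact. Now lower.

Request:
apply_moves(steps=[1,-0.01,-0.02,-0.25,0,0,0,1,-0.01,-0.02,-0.5,0,0,0,1,-0.01,-0.02,-0.7,0,0,0,1,-0.01,-0.02,-0.8,-0.01,-0.01,-0.01,1,-0.01,-0.02,-0.88,-0.01,-0.01,-0.01,1,-0.01,-0.02,-0.88,-0.01,-0.01,-0.01,1,-0.01,-0.02,-0.88,-0.01,-0.01,-0.01])

```text
time: 10.92
tool_pos: [0.509, -0.2089, 0.1833]
tcp_rot: [-0.046, 0.965, 0.012, 0.26]
contact_force: [11.1, 2.0, 0.0]
width: 0.439
grip_force: 36.5
```

Run:
```python
from h import *
s=sense();print(s['joint_pos'].round(3),s['contact_force'],s['wrist_torque'],s['width'])
c=plan2(mill(-.052,0,.177),MY)
c=plan2(mill(-.03,0,.177),MY)
P=cloud(shot('top','top5')).reshape(-1,3);P=P[~np.isnan(P[:,0])]
w=R.from_euler('z',-MY).apply(P-MO)
q=w[(w[:,0]>-.16)&(w[:,0]<.04)&(abs(w[:,1])<.022)&(w[:,2]>.18)&(w[:,2]<.215)]
for b in np.arange(-.16,.04,.02):
    z=q[(q[:,0]>=b)&(q[:,0]<b+.02)]
    if len(z)>4: print(round(b+.01,3),np.percentile(z[:,2],95).round(4),z[:,1].min().round(3),z[:,1].max().round(3),z[:,0].min().round(3),z[:,0].max().round(3))
```

```text
[-0.721  0.356  1.969  0.747  0.567 -2.978] [11.10367915  1.96273388  0.03543135] [ 0.52791714 -1.44119873  0.06298648] 0.4393822393836687
shift [-0.037  0.035 -0.11 ] turn [0.014 0.032 0.015] tcp [ 0.5079 -0.2078  0.18  ]
shift [ 0.693  0.103 -0.11 ] turn [0.014 0.032 0.015] tcp [ 0.5298 -0.2058  0.18  ]
-0.15 0.1921 -0.002 0.012 -0.152 -0.14
-0.13 0.2005 -0.003 0.018 -0.14 -0.125
-0.11 0.2002 -0.004 0.007 -0.109 -0.102
-0.09 0.2009 0.001 0.006 -0.099 -0.084
-0.07 0.213 -0.022 0.001 -0.07 -0.064
-0.05 0.2009 -0.022 0.021 -0.054 -0.04
-0.03 0.2009 -0.019 0.02 -0.04 -0.02
-0.01 0.2019 -0.019 0.019 -0.02 -0.0
0.01 0.2013 -0.019 0.02 0.0 0.02
0.03 0.2009 -0.011 0.019 0.02 0.027
```

The +x force fits the finger backs touching the near V-block's inner edge: I came down too far back. Lift a little, go forward 22 mm, then lower.

Request:
apply_moves(steps=[1,0.15,0.02,0.15,0,0,0,1,0.35,0.05,0.15,0,0,0,1,0.55,0.08,0.15,0,0,0,1,0.7,0.1,0.1,0.01,0.03,0.01,1,0.7,0.1,0.1,0.01,0.03,0.01,1,0.7,0.1,0.1,0.01,0.03,0.01])

```text
time: 11.47
tool_pos: [0.5286, -0.2048, 0.1846]
tcp_rot: [-0.047, 0.965, 0.014, 0.257]
contact_force: [-0.2, -0.6, -6.7]
width: 0.437
grip_force: 30.0
```

Run:
```python
from h import *
s=sense();print(s['joint_pos'].round(3),s['contact_force'],s['wrist_torque'],s['width'])
c=plan2(mill(-.030,0,.177),MY)
```

```text
[-0.682  0.37   1.93   0.704  0.572 -2.899] [-0.19234053 -0.61776571 -6.66727267] [-0.02296504  0.68209513  0.00377449] 0.4371192894244242
shift [ 0.038 -0.033 -0.155] turn [-0.014 -0.039 -0.012] tcp [ 0.5298 -0.2058  0.18  ]
```

Request:
apply_moves(steps=[1,0,-0.03,-0.06,0,0,0,1,0,-0.03,-0.1,-0.01,-0.03,0,1,0,-0.03,-0.13,-0.01,-0.03,0,1,0,-0.03,-0.16,-0.01,-0.03,0,1,0,-0.03,-0.16,-0.01,-0.03,0])

```text
time: 11.88
tool_pos: [0.5286, -0.2064, 0.1803]
tcp_rot: [-0.046, 0.965, 0.013, 0.258]
contact_force: [0.3, -2.2, -6.1]
width: 0.434
grip_force: 30.0
```

Run:
```python
from h import *
s=sense();print(s['joint_pos'].round(3),s['contact_force'],s['wrist_torque'],s['width'])
c=plan2(mill(-.030,0,.177),MY)
P=cloud(shot('top','top6')).reshape(-1,3);P=P[~np.isnan(P[:,0])]
w=R.from_euler('z',-MY).apply(P-MO)
q=w[(w[:,0]>-.16)&(w[:,0]<.08)&(abs(w[:,1])<.022)&(w[:,2]>.18)&(w[:,2]<.215)]
for b in np.arange(-.16,.06,.02):
    z=q[(q[:,0]>=b)&(q[:,0]<b+.02)]
    if len(z)>4: print(round(b+.01,3),np.percentile(z[:,2],95).round(4),z[:,1].min().round(3),z[:,1].max().round(3),z[:,0].min().round(3),z[:,0].max().round(3))
```

```text
[-0.686  0.379  1.936  0.725  0.56  -2.924] [ 0.29084552 -2.22804435 -6.05350832] [-0.2537457   0.57661849 -0.20683722] 0.4341064248165987
shift [ 0.039  0.019 -0.01 ] turn [0.006 0.001 0.002] tcp [ 0.5298 -0.2058  0.18  ]
-0.13 0.1901 -0.001 0.012 -0.132 -0.12
-0.11 0.1973 -0.0 0.019 -0.119 -0.104
-0.09 0.1957 0.004 0.008 -0.088 -0.08
-0.07 0.1992 0.003 0.007 -0.079 -0.063
-0.05 0.2082 -0.022 0.002 -0.049 -0.042
-0.03 0.1987 -0.021 0.019 -0.032 -0.02
-0.01 0.1985 -0.018 0.02 -0.02 -0.0
0.01 0.1987 -0.017 0.02 0.0 0.02
0.03 0.1981 -0.016 0.02 0.02 0.04
0.05 0.1958 -0.022 0.012 0.04 0.06
```

Request:
apply_moves(steps=[1,0,-0.02,0,0,0,0,1,0,-0.03,-0.03,0,0,0,1,0,-0.03,-0.05,0,0,0,1,0,-0.03,-0.05,0,0,0])

```text
time: 12.27
tool_pos: [0.5286, -0.2067, 0.1798]
tcp_rot: [-0.047, 0.965, 0.013, 0.259]
contact_force: [-12.1, 4.1, 19.2]
width: 0.429
grip_force: 30.0
```

Run:
```python
from h import *
s=sense();print(s['contact_force'],s['wrist_torque'],s['tool_pos'])
c=plan2(mill(-.030,0,.177),MY)
```

```text
[-12.10062167   4.1012106   19.23706326] [0.72420202 0.34158433 0.22461164] [ 0.5286273  -0.20666553  0.17980139]
shift [0.039 0.029 0.006] turn [ 0.001  0.013 -0.006] tcp [ 0.5298 -0.2058  0.18  ]
```

Firmly down in the V (25 N). Relax that slightly and slide towards the stop.

Request:
apply_moves(steps=[1,0,0.01,0.03,0,0,0,1,0.03,0.01,0.03,0,0,0,1,0.06,0.015,0.03,0,0,0,1,0.09,0.02,0.03,0,0,0,1,0.12,0.02,0.03,0,0,0,1,0.12,0.02,0.03,0,0,0])

```text
time: 12.77
tool_pos: [0.5322, -0.2063, 0.1799]
tcp_rot: [-0.046, 0.965, 0.013, 0.258]
contact_force: [-8.3, -0.2, 7.2]
width: 0.436
grip_force: 30.0
```

Run:
```python
from h import *
s=sense();print(s['contact_force'],s['wrist_torque'],s['tool_pos'],s['joint_pos'].round(3))
c=plan2(mill(-.025,0,.177),MY)
```

```text
[-8.29572412 -0.24443502  7.20069173] [ 0.10552887  0.69386606 -0.16627916] [ 0.53222066 -0.20629994  0.17989045] [-0.68   0.383  1.929  0.721  0.56  -2.916]
shift [0.085 0.033 0.003] turn [ 0.001 -0.    -0.004] tcp [ 0.5348 -0.2053  0.18  ]
```

Request:
apply_moves(steps=[1,0.03,0.005,0,0,0,0,1,0.06,0.01,0,0,0,0,1,0.09,0.01,0,0,0,0,1,0.1,0.01,0,0,0,0,1,0.1,0.01,0,0,0,0])

```text
time: 13.18
tool_pos: [0.5352, -0.206, 0.1799]
tcp_rot: [-0.046, 0.965, 0.013, 0.258]
contact_force: [-8.2, -0.3, 6.7]
width: 0.435
grip_force: 30.0
```

Run:
```python
from h import *
s=sense();print(s['contact_force'],s['wrist_torque'],s['tool_pos'],s['joint_pos'].round(3))
c=plan2(mill(-.025,0,.177),MY)
```

```text
[-8.19017783 -0.29217719  6.71022761] [ 0.15892779  0.74061743 -0.21565073] [ 0.53517473 -0.20604539  0.17991508] [-0.676  0.385  1.924  0.717  0.559 -2.908]
shift [-0.014  0.024  0.002] turn [ 0.002  0.    -0.003] tcp [ 0.5348 -0.2053  0.18  ]
```

Not yet at the stop (force unchanged); continue in 1 mm rows.

Request:
apply_moves(steps=[1,0.03,0.003,0,0,0,0,1,0.06,0.006,0,0,0,0,1,0.08,0.008,0,0,0,0,1,0.08,0.008,0,0,0,0])

```text
time: 13.52
tool_pos: [0.5361, -0.2059, 0.1797]
tcp_rot: [-0.046, 0.965, 0.012, 0.258]
contact_force: [-33.3, -6.0, 21.4]
width: 0.431
grip_force: 30.0
```

Run:
```python
from h import *
s=sense();print(s['contact_force'],s['wrist_torque'],s['tool_pos'])
c=plan2(mill(-.025,0,.177),MY)
d=shot('top','top7');P=cloud(d).reshape(-1,3);P=P[~np.isnan(P[:,0])]
w=R.from_euler('z',-MY).apply(P-MO)
q=w[(w[:,0]>-.16)&(w[:,0]<.08)&(abs(w[:,1])<.012)&(w[:,2]>.172)&(w[:,2]<.21)]
print('spigot end',q[:,0].min())
cv2.imwrite('pics/c7.png',cv2.cvtColor(cv2.resize(d['pixels'][140:230,350:440],None,fx=6,fy=6,interpolation=2),cv2.COLOR_RGB2BGR))
```

```text
[-33.31308805  -6.03696275  21.42275782] [-0.73532303  3.12725127 -0.55517504] [ 0.53612373 -0.20591142  0.17970076]
shift [-0.045  0.02   0.009] turn [ 0.008 -0.017 -0.   ] tcp [ 0.5348 -0.2053  0.18  ]
spigot end -0.12602811719446308
```

View pics/c7.png

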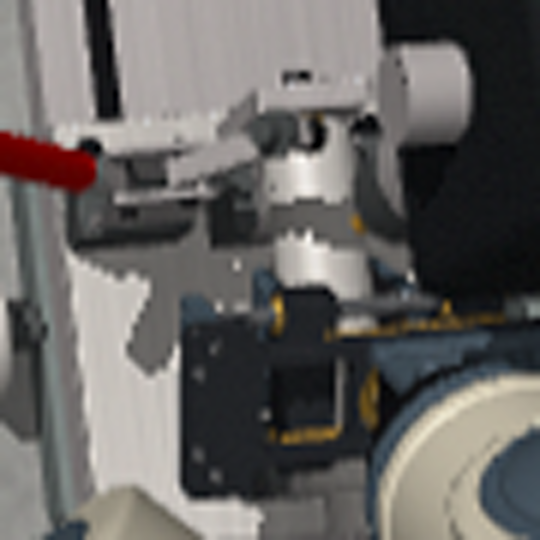

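Crop: the far end of the shaft at (310,160) has reached the stop plate at (310,95), and the force jumped to 33 N, so it's hard against the stop. Ease the press a little, hold, then open.

Request:
apply_moves(steps=[1,-0.02,0,0.01,0,0,0,1,-0.025,0,0.02,0,0,0,1,-0.025,0,0.02,0,0,0,1,-0.025,0,0.02,0,0,0])

```text
time: 13.9
tool_pos: [0.536, -0.2059, 0.1798]
tcp_rot: [-0.046, 0.965, 0.013, 0.258]
contact_force: [-14.1, -4.0, 1.5]
width: 0.433
grip_force: 30.0
```

Run:
```python
from h import *
s=sense();print(s['contact_force'],s['wrist_torque'],s['tool_pos'])
```

```text
[-14.1126538   -4.02839675   1.45147009] [-0.72271651  2.06379978 -0.71963041] [ 0.53602298 -0.20589775  0.1797949 ]
```

Request:
apply_moves(steps=[1,0,-0.01,-0.01,0,0,-0.03,1,0,-0.01,-0.01,0,0,-0.05,1,0,-0.01,-0.01,0,0,-0.05,1,0,-0.01,-0.01,0,0,-0.05])

```text
time: 14.23
tool_pos: [0.536, -0.2059, 0.1798]
tcp_rot: [-0.044, 0.965, 0.012, 0.258]
contact_force: [-16.8, -3.4, 7.3]
width: 0.43
grip_force: 30.0
```

Run:
```python
from h import *
s=sense();print(s['contact_force'],s['wrist_torque'],s['tool_pos'])
```

```text
[-16.84428885  -3.43789049   7.31490407] [-0.32232194  1.86318687  0.08866988] [ 0.53601712 -0.20591329  0.17975627]
```

Request:
apply_moves(steps=[0.5,0,0,0,0,0,0,0.4,0,0,0,0,0,0,0.2,0,0,0,0,0,0,0,0,0,0,0,0,0,0,0,0,0,0,0,0,0,0,0,0,0,0,0])

```text
time: 14.73
tool_pos: [0.5369, -0.206, 0.18]
tcp_rot: [-0.044, 0.965, 0.012, 0.258]
contact_force: [0.1, 0.7, -1.0]
width: 0.829
grip_force: 0.0
```

Run:
```python
from h import *
s=sense();print(s['contact_force'],s['tool_pos'],s['joint_pos'].round(3))
a=R.from_quat(s['tcp_rot']).as_matrix()[:,2];print(a, -a*.09/.03)
```

```text
[ 0.08845645  0.70710368 -0.95188341] [ 0.53693156 -0.20603873  0.1799616 ] [-0.672  0.386  1.921  0.713  0.557 -2.897]
[ 0.49724817  0.04654066 -0.86635918] [-1.49174451 -0.13962197  2.59907753]
```

Request:
apply_moves(steps=[0,-0.25,-0.02,0.43,0,0,0,0,-0.6,-0.05,1.05,0,0,0,0,-1.05,-0.1,1.83,0,0,0,0,-1.49,-0.14,2.6,0,0,0,0,-1.8,-0.17,2.8,0,0,0,0,-2.4,-0.22,2.9,0,0,0,0,-3.1,-0.28,2.9,0,0,0,0,-3.8,-0.35,2.9,0,0,0,0,-3.8,-0.35,2.9,0,0,0])

```text
time: 15.48
tool_pos: [0.4203, -0.2161, 0.2665]
tcp_rot: [-0.044, 0.965, 0.012, 0.258]
contact_force: [-1.1, -0.0, -0.2]
width: 0.998
grip_force: 0.0
```

Run:
```python
from h import *
s=sense();print(s['contact_force'],s['tool_pos'],s['joint_pos'].round(3))
for n in('top','side'):
    d=shot(n,n+'8');P=cloud(d);rgb=d['pixels'].astype(int).reshape(-1,3);P=P.reshape(-1,3)
    w=R.from_euler('z',-MY).apply(P-MO)
    red=(rgb[:,0]>90)&(rgb[:,1]<50)&(rgb[:,2]<50)&(abs(w[:,0]-.035)<.03)&(w[:,1]>.08)&(w[:,1]<.25)&(w[:,2]>.18)
    q=w[red];print(n,len(q),q.min(0).round(3),q.max(0).round(3),np.polyfit(q[:,1],q[:,2],1), np.degrees(np.arctan2(q[:,2]-.192,q[:,1]-.085)).mean())
    q=w[(w[:,0]>-.16)&(w[:,0]<.05)&(abs(w[:,1])<.022)&(w[:,2]>.18)&(w[:,2]<.205)]
    print('spigot',q[:,0].min())
    for b in np.arange(-.14,.06,.02):
        z=q[(q[:,0]>=b)&(q[:,0]<b+.02)]
        if len(z)>4: print(round(b+.01,3),np.percentile(z[:,2],95).round(4),z[:,1].min().round(3),z[:,1].max().round(3))
c=plan([.43,-.12,.42],np.deg2rad(-40),np.deg2rad(10),grasp=0)
c=plan(mill(.035,.155,.36),MY-np.pi/2,0,c,grasp=.025)
```

```text
[-1.07524211 -0.0013792  -0.19778337] [ 0.42032874 -0.21606435  0.26649752] [-0.905  0.121  1.989  0.606  0.827 -2.938]
top 122 [0.026 0.106 0.228] [0.042 0.173 0.297] [1.019591   0.12441622] 54.308845134114264
spigot -0.12604034254005292
-0.13 0.1892 -0.009 0.011
-0.11 0.196 -0.015 0.019
-0.09 0.1975 -0.019 0.02
-0.07 0.1977 -0.018 0.019
-0.05 0.1977 -0.019 0.02
-0.03 0.1973 -0.019 0.02
-0.01 0.1978 -0.019 0.019
0.01 0.1971 -0.016 0.019
0.03 0.1987 -0.016 0.02
0.05 0.1961 -0.019 0.013
side 106 [0.028 0.107 0.231] [0.042 0.172 0.299] [1.01099395 0.12648938] 54.8525937765796
spigot -0.12537681352423585
-0.13 0.1898 -0.01 0.009
-0.11 0.1987 -0.02 0.019
-0.09 0.199 -0.02 0.019
-0.07 0.1993 -0.02 0.019
shift [0.248 3.23  5.102] turn [ 1.218  3.913 -8.941] tcp [ 0.43 -0.12  0.42]
shift [ 5.229  2.503 -1.167] turn [ 1.817  0.953 -8.905] tcp [ 0.5869 -0.0449  0.385 ]
```

The shaft lies level in the Vs (top z 0.1977, spigot end at mill x −0.1255), and the handle is at about 0.86 rad. Next I go around to the handle with closed fingers, upright.

Run:
```python
from h import *
c=plan([.38,-.05,.38],np.deg2rad(-40),np.deg2rad(10),grasp=0)
c=plan(mill(.035,.155,.36),MY-np.pi/2,0,c,grasp=.025)
```

```text
shift [-1.418  5.563  3.769] turn [ 1.218  3.913 -8.941] tcp [ 0.38 -0.05  0.38]
shift [6.896 0.17  0.167] turn [ 1.817  0.953 -8.905] tcp [ 0.5869 -0.0449  0.385 ]
```

Request:
apply_moves(steps=[0.5,-0.4,1,0.6,0.1,0.4,-0.9,1,-1.0,2.2,1.6,0.24,0.8,-1.8,1,-1.42,3.4,2.8,0.4,1.3,-3,1,-1.42,4.6,3.77,0.6,2,-4.5,1,-1.42,5.56,3.77,0.8,2.6,-6,1,-1.42,5.56,3.77,1.0,3.3,-7.5,1,-1.42,5.56,3.77,1.22,3.91,-8.94,1,-1.42,5.56,3.77,1.22,3.91,-8.94,1,-1.42,5.56,3.77,1.22,3.91,-8.94,1,-1.42,5.56,3.77,1.22,3.91,-8.94,1,-1.42,5.56,3.77,1.22,3.91,-8.94])

```text
time: 16.5
tool_pos: [0.3812, -0.0483, 0.3811]
tcp_rot: [0.342, 0.936, -0.03, 0.082]
contact_force: [0.4, -0.5, -1.5]
width: 0.229
grip_force: 0.0
```

Run:
```python
from h import *
s=sense();print(s['tool_pos'],s['joint_pos'].round(3),s['width'])
c=plan(mill(.035,.155,.36),MY-np.pi/2,0,grasp=.025)
```

```text
[ 0.38121154 -0.04829383  0.38111922] [-0.212 -0.07   1.72  -0.084  1.336 -1.069] 0.22904094873814382
shift [6.855 0.113 0.129] turn [ 1.823  0.963 -8.883] tcp [ 0.5869 -0.0449  0.385 ]
```

Request:
apply_moves(steps=[1,0.4,0.1,0.1,0.27,0.14,-1.3,1,1.0,0.1,0.13,0.55,0.3,-2.7,1,1.8,0.11,0.13,0.82,0.43,-4,1,2.7,0.11,0.13,1.1,0.6,-5.3,1,3.6,0.11,0.13,1.4,0.7,-6.6,1,4.5,0.11,0.13,1.65,0.85,-7.9,1,5.4,0.11,0.13,1.82,0.96,-8.88,1,6.2,0.11,0.13,1.82,0.96,-8.88,1,6.86,0.11,0.13,1.82,0.96,-8.88,1,6.86,0.11,0.13,1.82,0.96,-8.88,1,6.86,0.11,0.13,1.82,0.96,-8.88])

```text
time: 17.42
tool_pos: [0.5872, -0.0457, 0.3828]
tcp_rot: [0.672, 0.741, 0.0, -0.0]
contact_force: [-0.1, 1.4, -0.3]
width: 0.0
grip_force: 0.0
```

Run:
```python
from h import *
s=sense();print(s['tool_pos'],s['joint_pos'].round(3),s['width'],s['contact_force'])
for y,z in((.153,.36),(.153,.30),(.158,.28),(.163,.25),(.168,.22),(.172,.20),(.172,.197)):c=plan(mill(.035,y,z),MY-np.pi/2,0,grasp=.025)
shot('side','s9')
```

```text
[ 0.58716854 -0.04567919  0.38284692] [-1.800e-01  3.400e-01  1.207e+00  1.000e-03  1.595e+00 -2.780e-01] 7.275294923945769e-05 [-0.07432728  1.44913419 -0.29567603]
shift [-0.004 -0.041  0.072] turn [-0.012 -0.001 -0.055] tcp [ 0.5871 -0.0469  0.385 ]
shift [-0.004 -0.041 -1.928] turn [-0.012 -0.001 -0.055] tcp [ 0.5871 -0.0469  0.325 ]
shift [-0.019  0.125 -2.595] turn [-0.012 -0.001 -0.055] tcp [ 0.5866 -0.0419  0.305 ]
shift [-0.035  0.291 -3.595] turn [-0.012 -0.001 -0.055] tcp [ 0.5861 -0.0369  0.275 ]
shift [-0.05   0.457 -4.595] turn [-0.012 -0.001 -0.055] tcp [ 0.5857 -0.032   0.245 ]
shift [-0.063  0.59  -5.262] turn [-0.012 -0.001 -0.055] tcp [ 0.5853 -0.028   0.225 ]
shift [-0.063  0.59  -5.362] turn [-0.012 -0.001 -0.055] tcp [ 0.5853 -0.028   0.222 ]
```

View pics/s9.png

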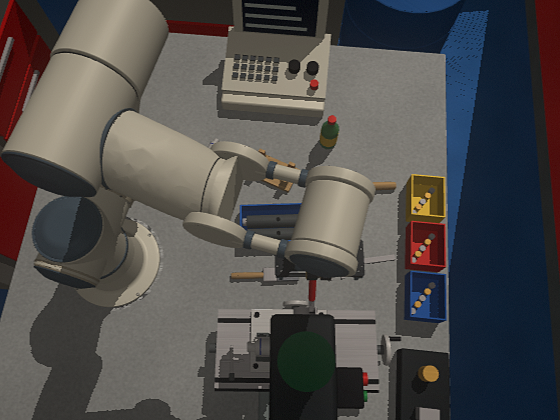

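Side view: the gripper stands over the red handle (312,285), clear of the mill head (300,330). Pressing down along the arc.

Request:
apply_moves(steps=[1,0,-0.04,-0.6,0,0,0,1,0,-0.04,-1.3,0,0,0,1,0,-0.02,-1.9,0,0,0,1,-0.01,0.05,-2.3,0,0,0,1,-0.02,0.12,-2.7,0,0,0,1,-0.03,0.2,-3.1,0,0,0,1,-0.03,0.28,-3.5,0,0,0,1,-0.04,0.35,-3.9,0,0,0,1,-0.05,0.42,-4.3,0,0,0,1,-0.05,0.5,-4.7,0,0,0,1,-0.06,0.55,-5.0,0,0,0])

```text
time: 18.38
tool_pos: [0.5838, -0.0292, 0.2337]
tcp_rot: [0.672, 0.741, 0.001, 0.0]
contact_force: [0.8, 2.6, 4.2]
width: 0.004
grip_force: 1.7
```

Run:
```python
from h import *
s=sense();print(s['tool_pos'],s['contact_force'])
for y,z in((.172,.20),(.172,.197)):c=plan(mill(.035,y,z),MY-np.pi/2,0,grasp=.025)
```

```text
[ 0.58379114 -0.02918519  0.23374898] [0.7894427  2.61476108 4.20582559]
shift [ 0.05   0.04  -0.292] turn [-0.012  0.018 -0.046] tcp [ 0.5853 -0.028   0.225 ]
shift [ 0.05   0.04  -0.392] turn [-0.012  0.018 -0.046] tcp [ 0.5853 -0.028   0.222 ]
```

Request:
apply_moves(steps=[1,0.05,0.03,-0.15,0,0,0,1,0.05,0.04,-0.22,0,0,0,1,0.05,0.04,-0.28,0,0,0,1,0.05,0.04,-0.3,0,0,0,1,0.05,0.04,-0.3,0,0,0])

```text
time: 18.8
tool_pos: [0.5853, -0.0284, 0.2259]
tcp_rot: [0.672, 0.741, 0.001, -0.0]
contact_force: [-7.2, 4.8, 11.5]
width: 0.005
grip_force: 5.6
```

Run:
```python
from h import *
s=sense();print(s['tool_pos'],s['contact_force'])
```

```text
[ 0.58534553 -0.02842637  0.22591975] [-7.22967549  4.7660666  11.45358227]
```

Request:
apply_moves(steps=[1,-0.02,0,-0.03,0,0,0,1,-0.02,0,-0.05,0,0,0,1,-0.02,0,-0.06,0,0,0,1,-0.02,0,-0.06,0,0,0])

```text
time: 19.13
tool_pos: [0.5854, -0.0284, 0.2255]
tcp_rot: [0.672, 0.741, 0.001, 0.001]
contact_force: [-10.0, 5.2, 28.9]
width: 0.004
grip_force: 14.2
```

Run:
```python
from h import *
s=sense();print(s['tool_pos'],s['contact_force'])
```

```text
[ 0.5853762  -0.0284366   0.22554692] [-9.95033108  5.21221551 28.90542524]
```

The handle is hard on its lower end (tip z 0.2005, 0.201 expected). Retreat upward and check.

Request:
apply_moves(steps=[1,0,0,0.1,0,0,0,1,0,0,0.4,0,0,0,1,0,0,1.0,0,0,0,1,-0.3,0.2,2.0,0,0,0,1,-1.2,1,3.0,0,0,0,1,-2.2,2,4.0,0,0,0,1,-3.2,3.2,4.5,0,0,0,1,-4.2,4.4,4.5,0,0,0,1,-5.0,5.6,4.5,0,0,0,1,-5.0,5.6,4.5,0,0,0,1,-5.0,5.6,4.5,0,0,0,1,-5.0,5.6,4.5,0,0,0])

```text
time: 20.13
tool_pos: [0.4346, 0.1401, 0.3592]
tcp_rot: [0.671, 0.741, 0.001, 0.001]
contact_force: [0.9, 0.5, 0.2]
width: 0.005
grip_force: 0.0
```

Run:
```python
from h import *
s=sense();print(s['tool_pos'],s['contact_force'],np.abs(s['dq']).max())
for n in('top','side'):
    d=shot(n,n+'10');P=cloud(d);rgb=d['pixels'].astype(int).reshape(-1,3);P=P.reshape(-1,3)
    w=R.from_euler('z',-MY).apply(P-MO)
    red=(rgb[:,0]>90)&(rgb[:,1]<50)&(rgb[:,2]<50)&(abs(w[:,0]-.035)<.03)&(w[:,1]>.08)&(w[:,1]<.25)&(w[:,2]>.18)
    q=w[red];print(n,len(q),q.min(0).round(3),q.max(0).round(3),np.polyfit(q[:,1],q[:,2],1))
    q=w[(w[:,0]>-.16)&(w[:,0]<.05)&(abs(w[:,1])<.022)&(w[:,2]>.18)&(w[:,2]<.205)]
    print('spigot',q[:,0].min())
    for b in np.arange(-.14,.06,.02):
        z=q[(q[:,0]>=b)&(q[:,0]<b+.02)]
        if len(z)>4: print(round(b+.01,3),np.percentile(z[:,2],95).round(4),z[:,1].min().round(3),z[:,1].max().round(3))
    if n=='top': cv2.imwrite('pics/c10.png',cv2.cvtColor(cv2.resize(d['pixels'][130:240,340:450],None,fx=5,fy=5,interpolation=2),cv2.COLOR_RGB2BGR))
```

```text
[0.4346396  0.14006658 0.35915029] [0.90927122 0.54552416 0.19647835] 0.04236812619248617
top 192 [0.026 0.126 0.194] [0.042 0.213 0.205] [-9.01339050e-05  1.99394714e-01]
spigot -0.12599759181801148
-0.13 0.1909 -0.009 0.011
-0.11 0.1964 -0.015 0.019
-0.09 0.1974 -0.02 0.02
-0.07 0.1983 -0.018 0.02
-0.05 0.1979 -0.02 0.021
-0.03 0.198 -0.019 0.02
-0.01 0.1975 -0.018 0.019
0.01 0.1978 -0.017 0.02
0.03 0.2019 -0.014 0.019
0.05 0.1987 -0.018 0.019
side 200 [0.027 0.126 0.192] [0.041 0.212 0.206] [-0.00178471  0.19954972]
spigot -0.12537080369584452
-0.13 0.1912 -0.011 0.009
-0.11 0.1968 -0.02 0.018
-0.09 0.1997 -0.02 0.019
-0.07 0.199 -0.02 0.019
```

View pics/c10.png

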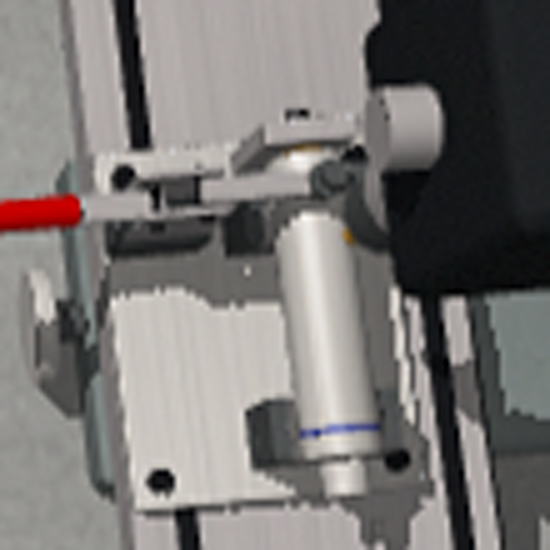

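Crop: handle level (slope 0) with its red grip at (40,212), clamp arm and pad on the shaft at (330,180), far end of the shaft against the stop at (305,155), spigot towards the robot at (345,475). The spigot end sits where it was while pressed (−0.1260). Handing in.

```bash
python3 -c "
from h import *
print(arm.hand_in())"
```

```text
the job is handed in; nothing more can be done
None
```

I handed the job in at about 20 s. The last images show the shaft down in both Vs with its end at the stop, spigot towards the robot, the red handle level with the pad on the shaft, and the gripper clear; no pass/fail verdict came back.

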